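Press the round flask into the free sprung cradle and hold it down

TASK

One of the two sprung ring cradles on the bench already carries a flask. Take the other round flask, which stands in the open cork ring, seat it upright in the free cradle, then press it down until the ring is fully down on its stop, and finish while still holding it pressed down there so that I can close the clamp. Leave the parked flask, the dish, the bottle and the screwdriver where they are.

Things in the scene. Friction and masses are not known exactly. Their poses are not given: they have to be found in the camera images.
- flask: the flask to move: amber glass ball 80 mm in diameter with a round neck 26 mm in diameter (from about 78 to 124 mm above the lowest point) and a fixed white stopper 32 mm in diameter on top (124 to 136 mm). 0.14 to 0.28 kg. Starts standing upright in the cork ring, its lowest point 13 mm above the bench. Origin: lowest point of the ball; z runs up along the neck
- flask_center (a point): centre of the ball of the flask, 40 mm above its lowest point
- parked_flask: a second flask of the same shape and size, already seated in one of the two cradles (its lowest point 37 mm, its top 173 mm above the bench); to be left there. Origin: lowest point of the ball; z up along the neck
- cork_ring: fixed open (C-shaped) round cork ring, 88 mm outside diameter, 24 mm high, in which the flask stands at the start. Origin: centre of the ring, on the bench
- cradle_a: sprung ring cradle, one of two alike (the other is cradle_b); which of them is free differs from run to run. Fixed to the bench: black base disc 120 mm across, 12 mm thick, three steel guide posts (tops 61 mm above the bench, 50 mm from the axis). Origin: centre of the underside of the base, on the bench; z up. A steel ring of 10 mm round bar rides on the posts over a coil spring
- seat_a (a point): centre of the steel ring of cradle_a (ring 54 mm inside, 74 mm outside diameter, at mid-thickness of its 10 mm bar); 45 mm above the bench when the ring is up, 30 mm when it is fully down; moves with the ring. A flask seated in the ring has the centre of its ball 32 mm above this point
- ring_a (a joint): travel of the ring of cradle_a: 0 = up (rest), 0.015 m = fully down on its stop. The spring needs about 6 N to start and 15 N at the stop (weight of the flask included; the flask alone does not move it)
- cradle_b: sprung ring cradle, one of two alike (the other is cradle_a); which of them is free differs from run to run. Fixed to the bench: black base disc 120 mm across, 12 mm thick, three steel guide posts (tops 61 mm above the bench, 50 mm from the axis). Origin: centre of the underside of the base, on the bench; z up. A steel ring of 10 mm round bar rides on the posts over a coil spring
- seat_b (a point): centre of the steel ring of cradle_b (ring 54 mm inside, 74 mm outside diameter, at mid-thickness of its 10 mm bar); 45 mm above the bench when the ring is up, 30 mm when it is fully down; moves with the ring. A flask seated in the ring has the centre of its ball 32 mm above this point
- ring_b (a joint): travel of the ring of cradle_b: 0 = up (rest), 0.015 m = fully down on its stop. The spring needs about 6 N to start and 15 N at the stop (weight of the flask included; the flask alone does not move it)
- wafer_dish: bystander: flat round white dish, 76 mm in diameter, 16 mm high. Origin: centre of its underside
- bottle: bystander: white plastic bottle, 48 mm in diameter, 100 mm high. Origin: centre of its underside
- screwdriver: bystander: small screwdriver, 120 mm long, lying on the bench. Origin: on its axis, underside; its x runs along the tool
Not all that is in view belongs to the job. What is shaped like the flask but purple or turquoise is not meant.

How it is judged:
On the way:
1. the flask is lifted out of the cork ring (height (world z) of flask above 0.045 m and contact force between flask and cork_ring below 0.05 N), for 0.1 s.
At the end, for the whole second after the job is handed in: Flask in the free ring (centred to 6 mm, ball centre 26-37 mm above ring centre), upright to 8 deg, still; ring down 12 mm or more of 15, pushed by over 4 N; robot still on the flask (over 3 N). Parked flask moved under 20 mm, tilt under 11 deg; dish, bottle, screwdriver moved under 30 mm (((horizontal distance between flask_center and seat_a below 0.006 m and z of flask_center in the frame of seat_a between 0.026 and 0.037 m and value of joint ring_a above 0.012 m and contact force between flask and cradle_a above 4 N) or (horizontal distance between flask_center and seat_b below 0.006 m and z of flask_center in the frame of seat_b between 0.026 and 0.037 m and value of joint ring_b above 0.012 m and contact force between flask and cradle_b above 4 N)) and contact force between any of the fingers, the arm and flask above 3 N and angle between flask's own z axis and vertical below 0.14 rad and linear speed of flask below 0.02 m/s and distance of parked_flask from where it was at the start of the episode below 0.02 m and angle between parked_flask's own z axis and vertical below 0.2 rad and distance of each of wafer_dish, bottle, screwdriver from where it was at the start of the episode below 0.03 m); the arm keeps its last pose, push and grip.
It fails at once if the parked flask was knocked or taken out of its cradle (distance of parked_flask from where it was at the start of the episode above 0.025 m or angle between parked_flask's own z axis and vertical above 0.4 rad).
It fails at once if a bystander was pushed away (distance of any of wafer_dish, bottle, screwdriver from where it was at the start of the episode above 0.04 m).
It also fails if it takes over 42 s, if anything falls off the work surface, if the arm or the gripper's body presses on something with over 40 N, if the wrist force passes 120 N, or if a joint passes its speed limit or range.

ROBOT

A 6-joint arm with a two-finger parallel gripper is mounted at the origin on the work surface. World frame = base frame: x ahead of the robot, y to its left, z up, the work surface at z = 0. Lengths are in m, angles in rad, forces in N, time in s.
With the tool pointing down it reaches from about 0.25 to 0.725 m from the base axis. Payload 4 kg.
Tool frame: the origin (TCP) lies at the very end of the fingers, on their centre line; the grasp point (between the pads) lies 19 mm behind it; z points along the fingers, y is the direction in which the jaws open and shut (so a half turn about z gives the same grasp; the last joint's range is limited). The gripper opens to 85 mm and grips with 20 to 120 N. Pads are 22 mm wide; open, the fingers measure 114 mm over their backs; the gripper's body (76 mm by 85 mm) begins 54 mm behind the grasp point. The pads swing forward as they close: fully open they stand 13 mm farther back than shut.
Start: joints at [1.147, 0.241, 0.005, 1.335, 0, 1.571], TCP at [0.206, 0.456, 0.231] pointing down, gripper open.
Joint ranges: [-2.72, 2.72], [-1.05, 1.87], [-1.09, 1.28], [-1.99, 2.15], [-1.42, 1.44], [-3.14, 3.14]. Speed limits (rad/s): [2.79, 2.79, 3.14, 3.14, 3.14, 3.14].

INTERFACE

Orientations are given as a unit quaternion [w, x, y, z].
In Python, from bench import env, vision, job, sensors gives the robot as it stands. Calls block until the motion is done:
- env.move_pose(position, orientation): joint-space move of the TCP to a pose.
- env.servo_line(position, rot=None, feed=0.15): straight line of the TCP; rot=None keeps the orientation; feed is the mean speed in m/s.
- env.goto_joints(angles): joint-space move.
- env.let_go() and env.gripper_close(squeeze=None): open the fingers fully, or close them until they stop; squeeze is the grip in N (None keeps the last).
- env.hold(seconds).
- env.solve_ik(position, orientation): joint angles nearest the present ones, or None.
- vision.capture(name): name is "scene" or "top" or "wrist"; returns the picture (400x640x3 uint8, red, green, blue); there is no depth.
- vision.calibration(name): a dict with "intrinsics" (3x3 intrinsics, pixels), "R" (3x3) and "t" (3): a world point X has camera coordinates R X + t. Camera axes: x right, y down, z forward; pixel columns grow to the right and rows downward; lengths in m; the calibration is good to about 2 mm. A picture is of the moment at which its call begins: read the wrist's pose just before it. calibration takes no time and is no camera call; for the wrist camera it gives the pose at the moment of the call.
A pose or a line that the arm cannot do raises env.MotionError and nothing moves.
- job.close_job(): hands the job in, once; it reports no verdict.
Readings, each from a call of its own:
- sensors.read_time(): time.
- sensors.read_qpos(): joint angles.
- sensors.read_qd(): joint speeds.
- sensors.read_effort(): joint torques, N m.
- sensors.read_ee_pos(): TCP position.
- sensors.read_orientation(): TCP orientation.
- sensors.read_force(): force on the tool from outside, world axes, zero at the start.
- sensors.read_moment(): the same for the moment, N m.
- sensors.read_gripper_width(): finger opening in m.
Only numpy, scipy, OpenCV 4.12 (cv2) and the standard library are available. Lean on these libraries where they do the work, as an engineer would, in place of code of your own. Each camera call takes 0.05 s, during which the arm holds its last target.

## Working session

There is one attempt and no reset: what is moved stays moved. The work goes in short steps, each a Python script; the robot and the scene stay as the last script left them, time stands still between calls to the robot, and variables do not carry over. Pictures are saved under pics/ and viewed, and the job is handed in when it is done.

```bash
ls; mkdir -p pics; python3 - <<'E'
from bench import env, vision, job, sensors
import cv2
for n in ["scene","top","wrist"]:
    c=vision.calibration(n); im=vision.capture(n)
    cv2.imwrite(f"pics/{n}0.png",im[:,:,::-1]); print(n,c)
print(sensors.read_time(),sensors.read_ee_pos(),sensors.read_orientation(),sensors.read_gripper_width())
E
```

```text
pics
scene {'intrinsics': array([[456.96848521,   0.        , 316.00973352],
       [  0.        , 456.96848521, 198.13571555],
       [  0.        ,   0.        ,   1.        ]]), 'R': array([[-0.75229319,  0.65862772, -0.01626289],
       [ 0.52218143,  0.58102751, -0.62428646],
       [-0.40172319, -0.47813863, -0.7810262 ]]), 't': array([ 0.37013435, -0.28562917,  1.36858458])}
top {'intrinsics': array([[368.60216321,   0.        , 317.99462138],
       [  0.        , 368.60216321, 198.68518669],
       [  0.        ,   0.        ,   1.        ]]), 'R': array([[-0.02570866, -0.99952762, -0.01684071],
       [-0.99723692,  0.02681698, -0.06927751],
       [ 0.06969641,  0.01501315, -0.99745527]]), 't': array([0.08575882, 0.56995947, 0.89949986])}
wrist {'intrinsics': array([[276.16529008,   0.        , 318.54817475],
       [  0.        , 276.16529008, 199.09974391],
       [  0.        ,   0.        ,   1.        ]]), 'R': array([[ 0.41109413,  0.91158917, -0.00260833],
       [ 0.87523643, -0.3938971 ,  0.28072454],
       [ 0.25487804, -0.11768711, -0.95978483]]), 't': array([-0.4980153 , -0.03621318,  0.38004719])}
0.15 [0.20542593 0.45534132 0.23064297] [-1.61844742e-04  2.10323561e-01  9.77631520e-01 -7.63942127e-04] 0.08545040608641857
```

View pics/scene0.png

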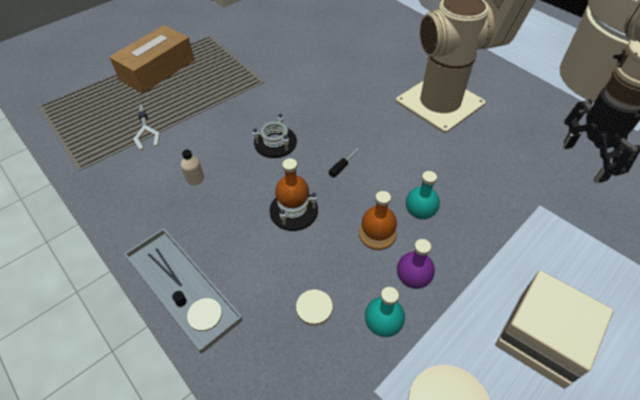

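View pics/top0.png

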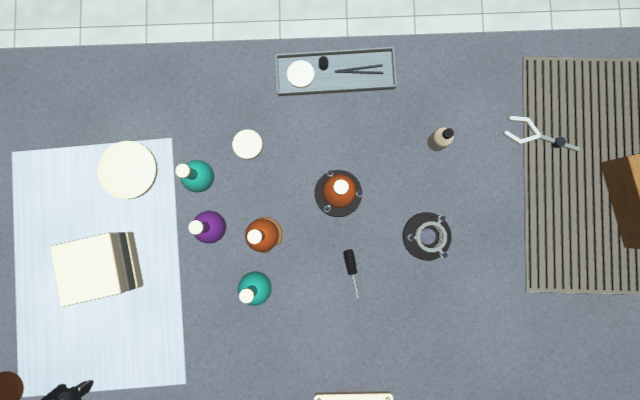

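View pics/wrist0.png

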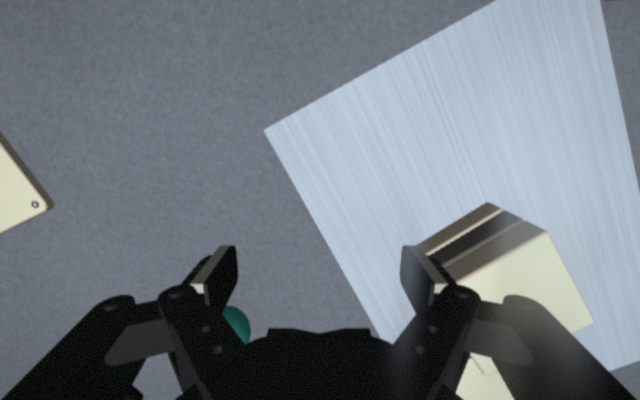

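Candidates, scene camera pixels: amber in the cork ring (379,225), amber in the cradle (293,195, parked), turquoise (423,200) and (385,315), purple (416,267). I choose (379,225), top camera (262,235). The free cradle is at scene (274,136), top (428,237). Next, close crops to check this.

```bash
python3 - <<'E'
import cv2,numpy as np
s=cv2.imread("pics/scene0.png");t=cv2.imread("pics/top0.png")
def crop(im,x,y,w,h,k): return cv2.resize(im[y:y+h,x:x+w],None,fx=k,fy=k,interpolation=cv2.INTER_CUBIC)
a=crop(s,340,180,80,72,5);b=crop(t,230,200,80,72,5);c=crop(s,234,100,80,72,4) ;d=crop(t,390,200,80,72,4)
cv2.imwrite("pics/c1.png",np.hstack([a,b]));cv2.imwrite("pics/c2.png",np.hstack([c,d]))
E
```

```text
(no output)
```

View pics/c1.png

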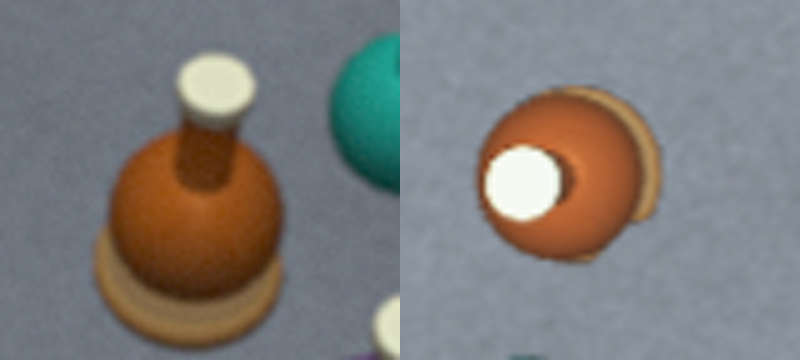

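View pics/c2.png

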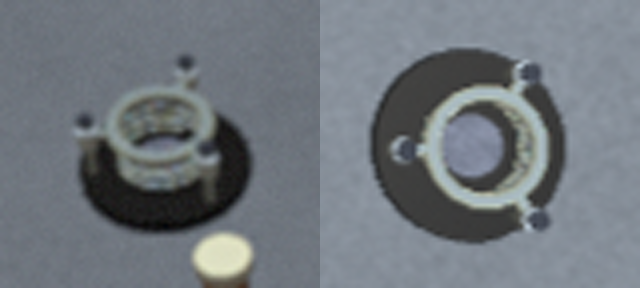

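The crops confirm it: the amber flask stands in the cork C-ring, which opens downward in the top view. The free cradle is empty with three posts. Now I triangulate.

```bash
cat > h.py <<'E'
from bench import env, vision, job, sensors
import cv2, numpy as np
def tri(obs):
    # obs: list of (calib,(u,v))
    A=[];b=[]
    for c,p in obs:
        K,R,t=c["intrinsics"],c["R"],c["t"]
        P=K@np.c_[R,t]
        for k in (0,1):
            r=P[k]-p[k]*P[2]; r=r/np.linalg.norm(r[:3])
            A.append(r[:3]);b.append(-r[3])
    X,res,_,_=np.linalg.lstsq(np.array(A),np.array(b),rcond=None)
    return X
def proj(c,X):
    q=c["R"]@np.asarray(X)+c["t"]; q=c["intrinsics"]@q; return q[:2]/q[2]
def onz(c,p,z):
    d=c["R"].T@np.linalg.solve(c["intrinsics"],[p[0],p[1],1]); o=-c["R"].T@c["t"]
    return o+d*(z-o[2])/d[2]
def quat(a): # tool down, yaw angle a: tool y axis = direction of jaws
    from scipy.spatial.transform import Rotation as Ro
    y=np.array([np.cos(a),np.sin(a),0]); z=np.array([0,0,-1.]); x=np.cross(y,z)
    q=Ro.from_matrix(np.c_[x,y,z]).as_quat(); return np.array([q[3],q[0],q[1],q[2]])
E
python3 - <<'E'
from h import *
S=vision.calibration("scene");T=vision.calibration("top")
pts={"ball(z.053)":((378.9,222.0),(261.6,235.2)),"stop(z.149)":((383,196.4),(254,236.2)),"ring(z.045-.05)":((273.6,130.),(431.3,236.3)),
"disc?":((275,140),(426.6,235.9)),"parkedstop":((290,165),(340.7,187)),"parkball(.077)":((292,192),(340,190)),
"bottle cap":((187,154),(448,132)),"dish":((314,306),(247,144)),"turqA stop":((429,178),(246,296)),"turqB stop":((389.5,295),(183,171)),"purp stop":((422,247),(196,228)),"sd handle":((339,168),(350,262))}
for n,(a,b) in pts.items():
    X=tri([(S,a),(T,b)]);print(n,X.round(4),"resid",(proj(S,X)-a).round(1),(proj(T,X)-b).round(1),"r",np.hypot(*X[:2]).round(3))
for n,p,z in [("ball",(261.6,235.2),.053),("stop",(254,236.2),.149),("ring",(431.3,236.3),.047),("disc",(426.6,235.9),.012)]: print(n,onz(T,p,z).round(4))
for n,p,z in [("ball",(378.9,222.0),.053),("stop",(383,196.4),.149),("ring",(273.6,130.),.047)]: print(n,onz(S,p,z).round(4))
E
```

```text
ball(z.053) [0.4852 0.2078 0.0553] resid [-0.3  0. ] [-0.2  0.2] r 0.528
stop(z.149) [0.4857 0.2084 0.1484] resid [-0.4  0. ] [-0.3  0.3] r 0.529
ring(z.045-.05) [ 0.4719 -0.1973  0.0487] resid [-0.4 -0. ] [-0.3  0.3] r 0.512
disc? [ 0.4718 -0.1963  0.012 ] resid [-0.3 -0. ] [-0.3  0.3] r 0.511
parkedstop [0.5841 0.0212 0.1663] resid [-0.7 -0. ] [-0.4  0.5] r 0.584
parkball(.077) [0.5854 0.0194 0.0734] resid [-1.1 -0.1] [-0.7  0.9] r 0.586
bottle cap [ 0.7108 -0.2323  0.0951] resid [-1.2 -0.3] [-0.8  1. ] r 0.748
dish [0.7163 0.2488 0.0136] resid [-0.4 -0. ] [-0.2  0.3] r 0.758
turqA stop [0.3572 0.2307 0.1277] resid [ 0.1 -0. ] [ 0.1 -0.1] r 0.425
turqB stop [0.6335 0.3679 0.1307] resid [-0.4  0. ] [-0.2  0.2] r 0.733
purp stop [0.5073 0.3392 0.128 ] resid [ 0.2 -0. ] [ 0.1 -0.1] r 0.61
sd handle [ 0.4111 -0.0035  0.0096] resid [-0.7  0. ] [-0.5  0.6] r 0.411
ball [0.4857 0.2077 0.053 ]
stop [0.4864 0.2076 0.149 ]
ring [ 0.4726 -0.1986  0.047 ]
disc [ 0.4725 -0.197   0.012 ]
ball [0.4832 0.2073 0.053 ]
stop [0.4854 0.2092 0.149 ]
ring [ 0.4702 -0.1981  0.047 ]
```

Heights agree: ball centre 0.055 (expected 0.053), stopper 0.148 (expected 0.149), ring 0.049. Everything is within reach. I'll move above the flask with the jaws along y and check with the wrist camera.

```bash
python3 - <<'E'
from h import *
for a in (np.pi/2,-np.pi/2):
    q=quat(a)
    for p in ([.485,.208,.25],[.485,.208,.098],[.4715,-.198,.25],[.4715,-.198,.10]):
        j=env.solve_ik(p,q);print(round(a,2),p,None if j is None else np.round(j,2))
j=sensors.read_qpos()
q=quat(-np.pi/2)
q=min([quat(np.pi/2),quat(-np.pi/2)],key=lambda q:abs(env.solve_ik([.485,.208,.25],q)[5]) )
env.move_pose([.485,.208,.26],q)
c=vision.calibration("wrist");im=vision.capture("wrist")
np.savez("w1.npz",**c); cv2.imwrite("pics/w1.png",im[:,:,::-1])
print(sensors.read_time(),sensors.read_ee_pos(),sensors.read_qpos().round(2))
for n,X in [("ball",[.485,.208,.053]),("stop",[.4857,.2084,.149])]: print(n,proj(c,X))
E
```

```text
1.57 [0.485, 0.208, 0.25] [0.41 0.29 0.12 1.4  0.   0.41]
1.57 [0.485, 0.208, 0.098] [ 0.41  0.39 -0.15  1.03  0.    0.41]
1.57 [0.4715, -0.198, 0.25] [-0.4   0.26  0.07  1.39  0.   -0.4 ]
1.57 [0.4715, -0.198, 0.1] [-0.4   0.36 -0.19  1.02  0.   -0.4 ]
-1.57 [0.485, 0.208, 0.25] [ 0.41  0.29  0.12  1.4   0.   -2.74]
-1.57 [0.485, 0.208, 0.098] [ 0.41  0.39 -0.15  1.03  0.   -2.74]
-1.57 [0.4715, -0.198, 0.25] [-0.4   0.26  0.07  1.39  0.    2.74]
-1.57 [0.4715, -0.198, 0.1] [-0.4   0.36 -0.19  1.02  0.    2.74]
1.6 [0.48444282 0.20886938 0.25989475] [0.41 0.29 0.14 1.42 0.   0.41]
ball [318.49185851 177.15371422]
stop [318.87305037 198.30429606]
```

View pics/w1.png

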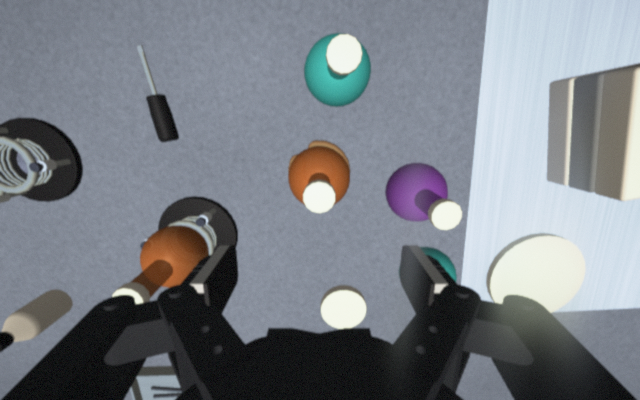

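The wrist view shows the ball at (319,177) and the stopper at (319,197). Predicted positions were (318,177) and (319,198), so they agree within 1 px. Next: descend and grip the neck.

```bash
python3 - <<'E'
from h import *
env.servo_line([.4853,.208,.099],feed=.12)
env.gripper_close(90)
print(sensors.read_time(),sensors.read_ee_pos(),sensors.read_gripper_width(),sensors.read_force())
c=vision.calibration("wrist");cv2.imwrite("pics/w2.png",vision.capture("wrist")[:,:,::-1])
im=vision.capture("scene")[150:270,310:450];cv2.imwrite("pics/s2.png",cv2.resize(im[:,:,::-1],None,fx=4,fy=4))
E
```

```text
3.6833 [0.48553484 0.20820631 0.09933138] 0.026421892704425083 [0.21000524 0.556152   2.48583049]
```

View pics/s2.png

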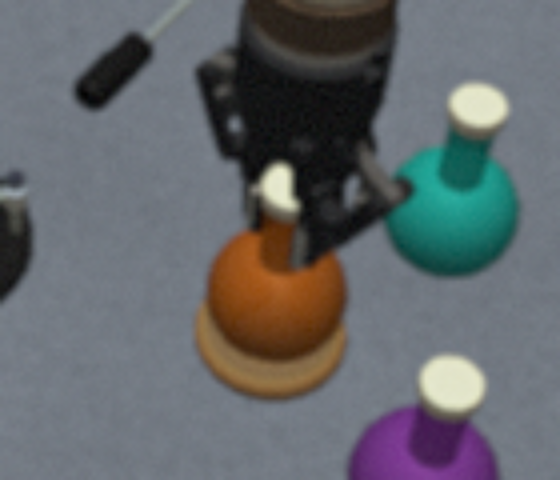

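View pics/w2.png

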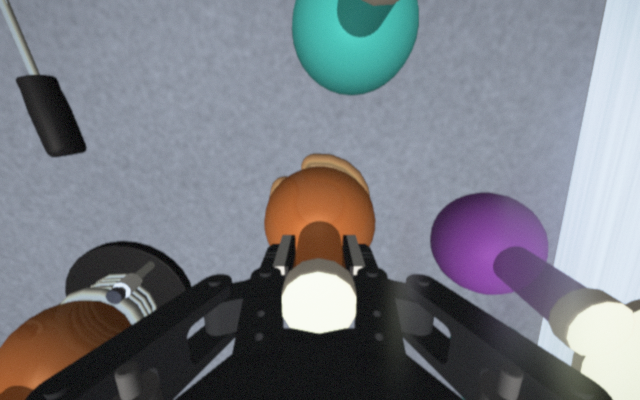

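The neck is gripped: opening 26.4 mm, pads on the neck below the stopper at wrist (319,255), ball still upright. Now I lift and carry it over with clearance.

```bash
python3 - <<'E'
from h import *
env.servo_line([.4853,.208,.25],feed=.12)
print(sensors.read_time(),sensors.read_ee_pos(),sensors.read_gripper_width(),sensors.read_force())
env.servo_line([.4715,-.1975,.25],feed=.2)
env.hold(.3)
c=vision.calibration("wrist");im=vision.capture("wrist");cv2.imwrite("pics/w3.png",im[:,:,::-1])
print(sensors.read_time(),sensors.read_ee_pos(),sensors.read_gripper_width(),sensors.read_force())
print("ring",proj(c,[.4719,-.1973,.045]),"ball",proj(c,np.array(sensors.read_ee_pos())-[0,0,.046]))
for n in("top","scene"): cv2.imwrite(f"pics/{n}3.png",vision.capture(n)[:,:,::-1])
E
```

```text
5.1917 [0.48480129 0.20778189 0.24903305] 0.02658255704546785 [ 0.23370097 -0.10829528 -2.83654276]
7.7167 [ 0.47156907 -0.19726236  0.25002121] 0.026136847415573004 [-0.52618379  0.22460123 -3.06809876]
ring [318.90853065 177.28603773] ball [319.14624399 221.38845492]
```

View pics/w3.png

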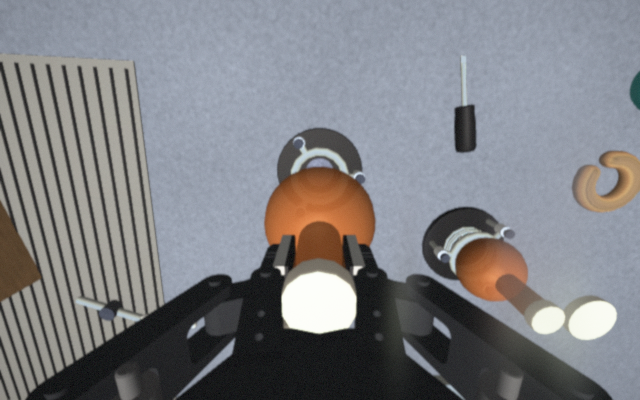

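View pics/scene3.png

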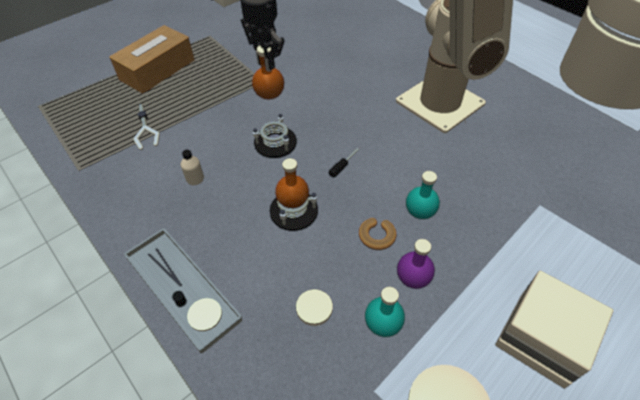

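Lifted; the force reading of about 2.8 N is the flask weight. The wrist view shows the ball at (319,221) as predicted and the ring and base centred on column ~320. Lower to just above the ring, then step down watching the force.

```bash
python3 - <<'E'
from h import *
x,y=.4717,-.1975
env.servo_line([x,y,.132],feed=.12)
for z in np.arange(.129,.1165,-.002):
    env.servo_line([x,y,z],feed=.03); env.hold(.15)
    f=sensors.read_force();m=sensors.read_moment();print(round(z,4),sensors.read_ee_pos().round(4),f.round(2),m.round(2),round(sensors.read_time(),2))
    if f[2]>6: break
for n,b in(("top",(390,200)),("scene",(225,85))):
    im=vision.capture(n);cv2.imwrite(f"pics/{n}4.png",cv2.resize(im[b[1]:b[1]+85,b[0]:b[0]+90,::-1],None,fx=6,fy=6,interpolation=2))
cv2.imwrite("pics/w4.png",vision.capture("wrist")[:,:,::-1])
E
```

```text
0.129 [ 0.4718 -0.1975  0.1292] [ 0.8  0.1 -3. ] [ 0.02 -0.02 -0.02] 9.35
0.127 [ 0.4717 -0.1975  0.127 ] [ 0.32 -0.51 -2.67] [-0.02  0.03 -0.01] 9.75
0.125 [ 0.4717 -0.1975  0.125 ] [-0.17  0.18 -2.7 ] [-0.02 -0.04  0.01] 10.15
0.123 [ 0.472  -0.1975  0.1235] [0.36 0.77 2.01] [0.16 0.11 0.01] 10.55
0.121 [ 0.4719 -0.1975  0.1212] [-0.25  1.96  4.06] [ 0.11  0.15 -0.03] 10.95
0.119 [ 0.4719 -0.1976  0.1192] [-0.53  1.84  5.3 ] [ 0.17  0.15 -0.03] 11.35
0.117 [ 0.4719 -0.1975  0.1174] [-1.08  1.2   6.58] [0.21 0.23 0.  ] 11.75
```

View pics/scene4.png

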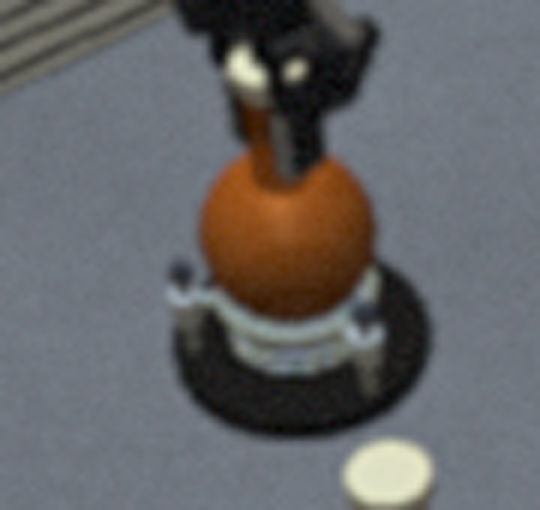

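View pics/w4.png

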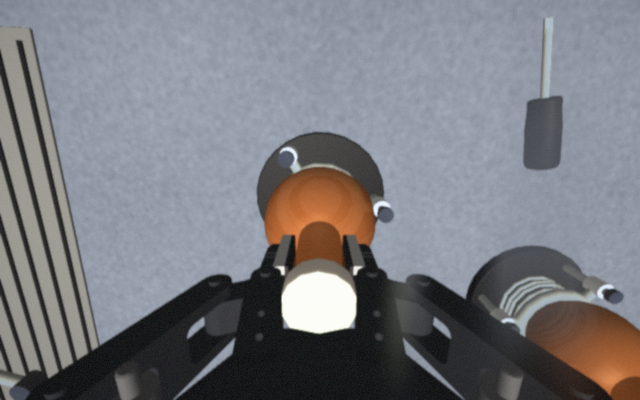

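The flask is seated: contact at TCP 0.1235 (predicted 0.123), lateral force under 2 N, and about 0.6 N/mm as the spring should give. The scene crop shows the ball centred and upright in the ring. I continue to the stop.

```bash
python3 - <<'E'
from h import *
x,y=.4717,-.1975
for z in np.r_[.115,.113,.111,np.arange(.110,.1029,-.001)]:
    env.servo_line([x,y,z],feed=.03); env.hold(.2)
    f=sensors.read_force();m=sensors.read_moment();print(round(z,4),sensors.read_ee_pos().round(4),f.round(2),m.round(2),round(sensors.read_gripper_width(),4),round(sensors.read_time(),2))
    if f[2]>24: break
for n,b in(("top",(390,200)),("scene",(225,85))):
    im=vision.capture(n);cv2.imwrite(f"pics/{n}5.png",cv2.resize(im[b[1]:b[1]+85,b[0]:b[0]+90,::-1],None,fx=6,fy=6,interpolation=2))
    cv2.imwrite(f"pics/{n}5f.png",im[:,:,::-1])
cv2.imwrite("pics/w5.png",vision.capture("wrist")[:,:,::-1])
E
```

```text
0.115 [ 0.472  -0.1975  0.1156] [-1.46  2.02  7.21] [0.27 0.23 0.01] 0.0263 12.35
0.113 [ 0.4721 -0.1976  0.1138] [-2.07  0.88  8.28] [ 0.37  0.29 -0.02] 0.0264 12.8
0.111 [ 0.4722 -0.1976  0.112 ] [-1.79  0.89  8.6 ] [ 0.28  0.31 -0.02] 0.0263 13.25
0.11 [ 0.4722 -0.1976  0.1111] [-1.83  2.67  9.25] [ 0.36  0.37 -0.01] 0.0265 13.7
0.109 [ 0.4723 -0.1976  0.1102] [-2.32  1.07 10.29] [0.32 0.37 0.02] 0.0263 14.15
0.108 [ 0.4724 -0.1976  0.1093] [-2.75  1.99 11.28] [ 0.39  0.41 -0.  ] 0.0265 14.6
0.107 [ 0.4724 -0.1976  0.1084] [-2.16  1.74 10.64] [ 0.39  0.42 -0.  ] 0.0264 15.05
0.106 [ 0.4728 -0.1976  0.1082] [-3.22  3.29 15.66] [ 0.55  0.52 -0.02] 0.0263 15.5
0.105 [ 0.4733 -0.1977  0.1082] [-3.92  2.97 20.76] [ 0.73  0.78 -0.02] 0.0263 15.95
0.104 [ 0.4738 -0.1977  0.1082] [-5.7   4.31 24.92] [0.92 0.87 0.03] 0.0263 16.4
```

View pics/scene5.png

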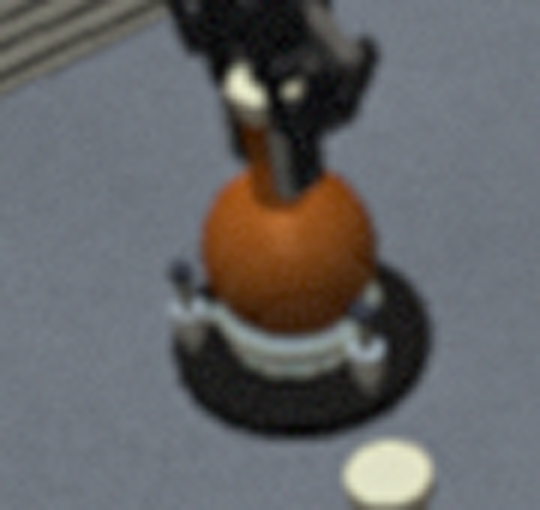

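View pics/w5.png

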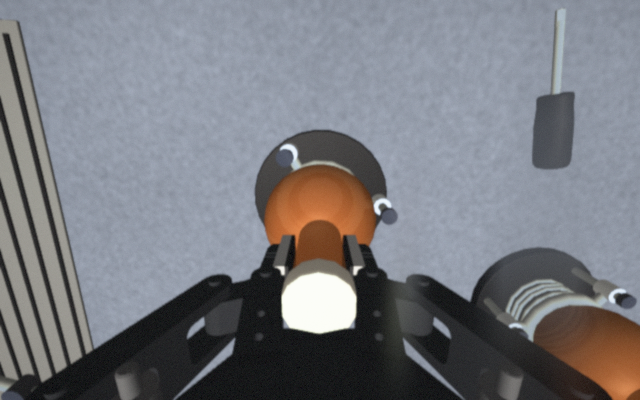

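View pics/top5f.png

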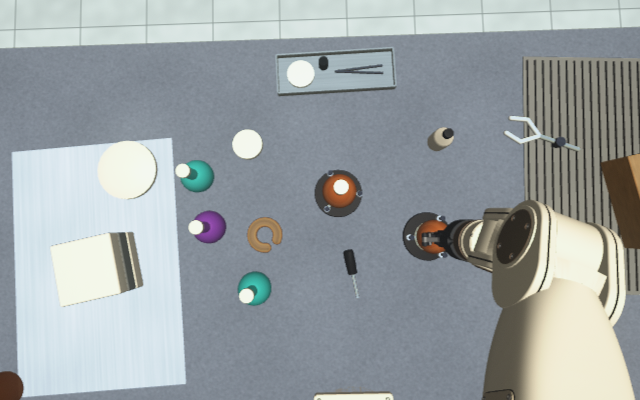

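The TCP stopped at 0.1082, exactly 15 mm below first contact, and the force then rises steeply: the ring is on its stop. The views show the flask upright in the ring, and the parked flask (340,190), dish, bottle and screwdriver unmoved. I'll ease the push slightly, check steadiness and tilt, and hand in.

```bash
python3 - <<'E'
from h import *
from scipy.spatial.transform import Rotation as Ro
env.servo_line([.4717,-.1975,.105],feed=.02)
for _ in range(3):
    env.hold(.3)
    q=sensors.read_orientation();z=Ro.from_quat([q[1],q[2],q[3],q[0]]).as_matrix()[:,2]
    print(sensors.read_ee_pos().round(4),sensors.read_force().round(2),"tilt deg",np.degrees(np.arccos(-z[2])).round(2),np.abs(sensors.read_qd()).max().round(4),sensors.read_gripper_width())
p=sensors.read_ee_pos()
print("ball centre est",(p+z*.046).round(4), sensors.read_time())
job.close_job()
E
```

```text
[ 0.4733 -0.1977  0.1082] [-4.76  3.26 20.97] tilt deg 0.29 0.0021 0.0264404658723158
[ 0.4733 -0.1977  0.1082] [-4.08  3.75 19.81] tilt deg 0.29 0.0018 0.026647638233160232
[ 0.4733 -0.1977  0.1082] [-4.05  2.67 20.88] tilt deg 0.29 0.002 0.026513500889477078
ball centre est [ 0.4735 -0.1978  0.0622] 17.7
the job is handed in; nothing more can be done
```

I moved the amber flask from the cork ring to the free cradle, pressed it down onto the stop, and handed the job in at 17.7 s while still holding it there. The hand-in reports no verdict, so what follows is from my own last readings.

- **Ring down:** the fingers first met resistance at 0.1235 m and stopped at 0.1082 m, which is the full 15 mm of travel. Below that the force climbed steeply without further movement, so the ring is on its stop.
- **Hold:** I am pushing down with about 20 N and the grip on the neck is steady at an opening of 26.5 mm.
- **Position:** I estimate the ball centre at (0.4735, -0.198, 0.062), against the 0.062 m height it should have when fully down. That is about 2 mm sideways from where I measured the ring, the same size as the disagreement between the cameras. The gripper is tilted 0.3° and the arm is still.
- **Other things:** the parked flask, dish, bottle and screwdriver appear unmoved in the last top picture.
- **Off nominal:** a sideways force of about 5 N remains, with the fingers shifted about 1.6 mm in x under load. Both are within the limits.

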